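# Index the moulding turntable to the next hole

## Task

The moulding turntable is locked by a sprung index plunger. Pull up the plunger's T-handle and twist it into its rest so that it stays up by itself, push the table round to the next hole so that the large six-lobed rosette comes to the brass pointer, then twist the handle back and let the plunger snap fully home so that the table is locked there. The plaster is fresh: do not touch the rosettes or let them fall, and leave the bowl, the tape roll and the sanding block where they are.

Things in the scene. Friction and masses are not known exactly. Their poses are not given: they have to be found in the camera images.
- turntable: Fixed grey base of the turntable; does not move. Origin: on the bench top (z = 0) under the table's axis. Its -x axis points to the brass pointer at the front (on a bracket 174 mm from the axis, top at 56 mm), its +x axis to the index plunger at the rear, on a bracket that ends 194 mm from the axis. All angles in these texts: from its +x axis, counter-clockwise seen from above.
- table_centre (a point): Fixed point on the axis at table top height, 46 mm above the bench. The round aluminium table (310 mm wide) carries four red push posts, 18 mm thick, 55 mm tall, 98 mm from the axis, at the start at 45, 135, 225, 315 degrees. It takes about 4 N at a post to turn (7 N with the pin riding on it), stays where it is left, and stops 114 degrees either side of the start.
- plunger_hole (a point): Fixed point under the plunger, at table top height, 138 mm from the axis along the turntable's +x, where the pin enters the table. The table has four such index holes, 15 mm wide with brass bushes, 90 degrees apart; at the start the pin is in one of them (with up to 1.5 mm of play). A pin riding on the table drops by itself into a hole that comes within about 2 mm.
- plunger_lift (a joint): Height of the plunger in m: 0 = pin (12 mm, domed tip) fully home in a hole; about 0.010 = pin tip riding on the table between holes; about 0.013 = hung in its rest notch; 0.024 = upper stop. A spring presses it down with about 6 N when home, 10 N at the top.
- plunger_twist (a joint): Turn of the T-handle in rad: 0 = bar along the turntable's y axis, pin free to go down; 1.57 = a quarter turn counter-clockwise from above (bar along x), where it rests in a notch 3 mm deep that holds the pin up. A slot keeps the handle from twisting until it is lifted above 0.016 m. To leave the rest, lift it again above 0.016, twist back clockwise to 0 and let it down.
- handle_grip (a point): Middle of the black T-handle bar on the plunger: 52 mm long (along this point's y axis), 12 mm thick, 24 mm high, small red mark on top. It moves and turns with the plunger. At the start 96 mm above the bench, 138 mm from the axis along the turntable's +x. The square steel housing (32 mm) below it ends 14 mm under this point when the plunger is home.
- work_place (a point): Fixed point at table top height, 60 mm from the axis towards the brass pointer (turntable's -x): where the centre of the large rosette must come. The table has four cork-coloured places for castings, centres 60 mm from the axis, at the start at 0, 90, 180 and 270 degrees.
- rosette_mid: Large white plaster rosette with six rounded lobes, 100x92x19 mm, loose on the table; at the start on the place at 90 or 270 degrees (left or right), within some 8 mm. Origin: centre of its underside. Not to be touched.
- rosette_small: Small white plaster rosette with more, pointed lobes, 73x73x19 mm, loose on the table on the place opposite to the large one. Origin: centre of its underside. Not to be touched.
- plaster_bowl: Green rubber mixing bowl, 138x133x78 mm, on the bench to the left of the turntable; bystander. Origin: centre of its underside.
- masking_tape: Roll of masking tape lying flat, 104x102x25 mm, on the bench to the right of the turntable; bystander. Origin: centre of its underside.
- sanding_block: Sanding block, 67x113x43 mm, on the bench behind and to the right of the turntable; bystander. Origin: centre of its underside.

How it is judged (in metres and radians):
On the way, in this order (a step that is already met when the one before it is completed fails the run):
1. the plunger hangs in its rest: pulled up, twisted and let go (value of joint plunger_lift above 0.0115 m and value of joint plunger_twist above 1.2 rad and contact force between the fingers and turntable below 0.3 N), for 0.2 s.
2. the table is turned and has brought the large rosette within 45 mm of its place at the pointer (horizontal distance between rosette_mid and work_place below 0.045 m), for 0.1 s.
At the end, for the whole second after the job is handed in: The plunger is fully home (lift below 2 mm) with its handle turned back (below 0.3 rad), the large rosette lies flat and at rest on the table with its centre within 22 mm of its place at the pointer, and the small rosette is still on the table (value of joint plunger_lift below 0.002 m and value of joint plunger_twist below 0.3 rad and horizontal distance between rosette_mid and work_place below 0.022 m and linear speed of rosette_mid below 0.01 m/s and height (world z) of rosette_small above 0.04 m and angle between rosette_mid's own z axis and vertical below 0.1 rad); the robot touches nothing.
It fails at once if the robot touches a rosette (contact force between any of the arm, the fingers and rosette_mid above 0.5 N or contact force between any of the arm, the fingers and rosette_small above 0.5 N).
It fails at once if a rosette falls off the table (height (world z) of any of rosette_mid, rosette_small below 0.035 m).
It fails at once if the bowl, the tape or the sanding block is shifted by more than 25 mm (distance of any of plaster_bowl, masking_tape, sanding_block from where it was at the start of the episode above 0.025 m).
It also fails if it takes over 72 s, if anything falls off the work surface, if the arm or the gripper's body presses on something with over 40 N, if the wrist force passes 120 N, or if a joint passes its speed limit or range.

## Robot

A 7-joint arm with a two-finger parallel gripper is mounted at the origin on a cart in front of the work surface, level with it; the furniture and walls round the work are solid. World frame = base frame: x ahead of the robot, y to its left, z up, the work surface at z = 0. Lengths are in m, angles in degrees, forces in N, time in s.
With the tool pointing down it reaches from about 0.35 to 0.9 m from the base axis. Payload 8.1 kg.
Tool frame: the origin (TCP) lies on the front face of the gripper's body, between the roots of the fingers; the fingertips stand 66 mm ahead of it and the grasp point (between the pads) lies 47 mm ahead of it; z points along the fingers, y is the line along which they close (so a half turn about z gives the same grasp; the last joint's range is limited). The gripper opens to 92 mm and grips with 3 to 60 N. Pads are 19 mm wide; open, the fingers measure 130 mm over their backs; the gripper's body (75 mm by 190 mm) begins 47 mm behind the grasp point.
Start: joints at [-70.909, 24.895, 1.432, 90.138, -0.665, 64.973, -4.303], TCP at [0.264, 0.567, 0.292] pointing down, gripper open.
Joint ranges: [-149.89, 149.89], [-25.12, 119.58], [-72.63, 75.52], [4.76, 147.25], [-75.54, 255.54], [6.69, 114.76], [-157.13, 157.13]. Speed limits (degrees/s): [127.2, 127.2, 172.46, 172.46, 180, 180, 180].

## Interface

Orientations are given as [roll, pitch, yaw] about the fixed x, y, z axes, in that order (R = Rz(yaw) Ry(pitch) Rx(roll)).
In Python, from rig import monitor, camera, job, outline_of gives the robot as it stands. The module is installed in compiled form; this text tells all that it offers.
- The arm moves only by the tool send_rows, never from a script. Its argument "commands" is text: rows parted by semicolons, each of 5 numbers parted by spaces: the shift along the tool's x, y, z each as a share of 0.06 m, from -1 to 1, then the turn about the tool's z as a share of 360 degrees, from -1 to 1, then the opening, from 0 (shut) to 1 (fully open). A call has 1 to 20 rows; each row shifts and turns the commanded pose from where the row before left it, along the tool's axes as they then stand; what a row does not reach is not made up. A row lasts 1/8 s, in which the tool goes at most 62.5 mm and 10.7 degrees, less where a joint would pass 70% of its speed; a pose out of reach is approached as far as the arm can. A call with a number of a shift or a turn outside -1 to 1 is refused whole. A call with a gripper value outside its range is refused whole. The fingers move at their own pace and stop on an object; "squeeze" is the grip in N (left out, the last holds). Time passes only in rows, so rows that do not move let the fingers close. It gives the time, the measured TCP pose, the force, the opening and the grip force at its end, in the units of the state.
- monitor.sense(): the state, without advancing time (a new reading comes with each control period).
- camera(name): name is "scene" or "side" or "wrist"; returns a dict with "image" (400x640x3 uint8, red, green, blue), "depth" (400x640 float32, m along the optical axis (not along the pixel's ray), 0 where there is no reading), "mtx" (3x3 intrinsics, pixels), "world_from_camera" (4x4, takes a point from camera to world coordinates); the wrist camera has in their place "T_tool_cam" (4x4, takes a point from camera to tool coordinates, whose origin is the TCP and whose axes are the flange's). Camera axes: x right, y up, looking along -z (the intrinsics and any distortion apply to the point x, -y, -z); pixel columns grow to the right and rows downward; lengths in m; the calibration is good to about 2 mm. A picture is of the moment at which its call begins: read the wrist's pose just before it.
- job.hand_in(): hands the job in; it is judged then, once.
Trained networks look in the newest picture that a camera, given by its name, has taken for a name from the list of things; names that differ only in an ending like _2 or _b are one class to them, and where a whole thing is asked for, a point or a joint stands for the part that bears it (a point fixed in the world has none). Each returns a list of dicts, best first, with "score" (0 to 1); they miss things now and then, are a little off and sometimes report something else, mostly with a low value. They report only what shows in the picture. A call takes as long as a camera call.
- outline_of(thing, camera): "pixels" (400x640 bool, what is visible of it) and "point" ([column, row] in pixels, amid what is visible of it).
The state is a dict: "time": time; "qpos": joint angles; "dq": joint speeds; "effort": joint torques, N m; "tcp_pos": TCP position; "orientation": TCP orientation; "force": force on the tool from outside, world axes, zero at the start; "wrist_torque": the same for the moment, N m; "grip_width": opening from 0.0 (shut) to 1.0 (fully open); "gripper_force": force on a finger pad.
Only numpy, scipy, OpenCV 4.12 (cv2) and the standard library are available. Lean on these libraries where they do the work, as an engineer would, in place of code of your own. Each camera call takes 0.05 s, during which the arm holds its last target. There are 200 camera calls.

## Working session

There is one attempt and no reset: what is moved stays moved. The work goes in short steps, Python scripts to look and compute and a tool call to move; the robot and the scene stay as the last step left them, time stands still between calls to the robot, and variables do not carry over. Pictures are saved under pics/ and viewed, at most 10 in all, crops included, and the job is handed in when it is done.

Besides the shell and the picture viewer there is one more tool, called after "Call:" as a command line: name --argument value ..., lists and objects as JSON in quotes. send_rows: Moves the arm, as the interface text tells. Shift numbers are shares of 0.06 m and turn numbers shares of 360 degrees, none past 1 either way. Its arguments: {"type":"object","properties":{"commands":{"type":"string"},"squeeze":{"type":"number"}},"required":["commands"]}

```bash
mkdir -p pics; cat > h.py <<'E'
import numpy as np, cv2
from rig import monitor,camera,job,outline_of
def world(c,cols,rows):
    cols=np.asarray(cols,int);rows=np.asarray(rows,int)
    d=c["depth"][rows,cols];K=c["mtx"]
    x=(cols-K[0,2])/K[0,0]*d;y=(rows-K[1,2])/K[1,1]*d
    p=np.stack([x,-y,-d,np.ones_like(d)],-1)
    return (p@c["world_from_camera"].T)[:,:3][d>0]
def pts(c,mask):
    r,q=np.nonzero(mask);return world(c,q,r)
E
python3 - <<'E'
from h import *
print(monitor.sense())
for n in("scene","side"):
    c=camera(n);cv2.imwrite(f"pics/{n}0.png",c["image"][:,:,::-1])
    print(n,c["world_from_camera"][:3].round(3).tolist())
    for t in("handle_grip","turntable","rosette_mid","rosette_small","plaster_bowl","masking_tape","sanding_block"):
        for o in outline_of(t,n)[:2]:
            p=pts(c,o["pixels"])
            print(t,round(o["score"],2),np.array(o["point"]).round(),o["pixels"].sum(),np.median(p,0).round(3),p.min(0).round(3),p.max(0).round(3))
E
```

```text
{'time': 0.0, 'qpos': array([-70.91039662,  24.93586407,   1.42872845,  90.1910797 ,
        -0.66237948,  64.97190421,  -4.30088965]), 'dq': array([ 0.0089462 , -0.03353113, -0.02827893,  0.03331899, -0.03741591,
       -0.02929711, -0.08532504]), 'effort': array([-3.78285665e-05, -6.67839932e+01,  9.84989852e-01, -3.14459181e+01,
       -6.05586707e-02,  4.22188395e-02,  1.46982552e-04]), 'tcp_pos': array([0.26368012, 0.56619221, 0.29143748]), 'orientation': array([-1.79909894e+02,  9.35306856e-03,  1.55032735e+02]), 'force': array([-0.53360458, -0.02741502, -0.62448147]), 'wrist_torque': array([-0.00925247, -0.01775203, -0.0112135 ]), 'gripper_force': 0.0, 'grip_width': 1.0010824607987279}
scene [[0.812, 0.332, -0.48, 0.08], [-0.584, 0.428, -0.69, -0.768], [-0.024, 0.841, 0.541, 0.684]]
handle_grip 0.74 [342. 197.] 168 [ 0.63  -0.077  0.103] [ 0.621 -0.097  0.001] [0.744 0.064 0.112]
handle_grip 0.31 [342. 197.] 166 [ 0.63  -0.077  0.103] [ 0.621 -0.097  0.001] [0.741 0.047 0.112]
turntable 0.74 [290. 234.] 10463 [ 0.487 -0.064  0.047] [ 0.329 -0.183 -0.004] [0.757 0.193 0.112]
ro
[... 1106 characters left out ...]
table 0.64 [283. 216.] 565 [0.517 0.018 0.055] [ 0.473 -0.015  0.043] [0.567 0.098 0.064]
rosette_mid 0.81 [284. 219.] 555 [0.518 0.019 0.055] [ 0.473 -0.015  0.042] [0.566 0.097 0.064]
rosette_small 0.55 [283. 243.] 446 [ 0.483 -0.101  0.054] [ 0.451 -0.125  0.044] [ 0.519 -0.062  0.064]
plaster_bowl 0.82 [288. 188.] 1354 [0.577 0.206 0.053] [ 0.51   0.114 -0.002] [0.677 0.534 0.078]
masking_tape 0.94 [247. 317.] 1888 [ 0.396 -0.268  0.017] [ 0.347 -0.301 -0.005] [ 0.448 -0.17   0.024]
sanding_block 0.73 [353. 290.] 1856 [ 0.578 -0.289  0.041] [ 0.534 -0.325 -0.004] [ 0.641 -0.194  0.044]
sanding_block 0.36 [345. 217.] 109 [ 0.629 -0.09   0.095] [ 0.621 -0.097  0.065] [ 0.641 -0.054  0.108]
```

```bash
cat > loc.py <<'E'
from h import *
def locate(names=("scene","side")):
    P=[];H=[]
    for n in names:
        c=camera(n);im=c["image"].astype(int)
        hsv=cv2.cvtColor(c["image"],cv2.COLOR_RGB2HSV)
        red=((hsv[...,0]<8)|(hsv[...,0]>172))&(hsv[...,1]>140)&(hsv[...,2]>70)
        k,l,s,_=cv2.connectedComponentsWithStats(red.astype(np.uint8))
        for i in range(1,k):
            if s[i,4]>5:
                p=pts(c,l==i)
                if len(p): top=p[p[:,2]>p[:,2].max()-.006]; print(n,"red",s[i].tolist(),np.median(p,0).round(3),top.mean(0).round(3),p[:,2].max().round(3))
        cv2.imwrite(f"pics/{n}_crop.png",cv2.resize(c["image"][130:330,180:440,::-1],(780,600),interpolation=cv2.INTER_CUBIC))
        for t in("handle_grip","rosette_mid","rosette_small"):
            o=outline_of(t,n)
            if o:
                p=pts(c,o[0]["pixels"]);p=p[(p[:,2]>p[:,2].max()-.01)]
                r=cv2.minAreaRect((p[:,:2]*1000).astype(np.float32));print(n,t,round(o[0]["score"],2),r)
locate()
E
python3 loc.py
python3 - <<'E'
from h import *
from scipy.optimize import least_squares
for n in("scene","side"):
    c=camera(n);o=outline_of("turntable",n)
    if not o: continue
    p=pts(c,o[0]["pixels"]);p=p[abs(p[:,2]-.046)<.004]
    hull=cv2.convexHull((p[:,:2]*1000).astype(np.float32))[:,0]
    f=least_squares(lambda q:np.hypot(*(hull-q).T)-155,[500,-40],loss="soft_l1",f_scale=2)
    print(n,f.x,f.fun.round(1).tolist())
E
```

```text
scene red [254, 98, 4, 3, 10] [0.684 0.391 0.174] [0.684 0.391 0.175] 0.177
scene red [302, 187, 5, 3, 11] [0.588 0.014 0.101] [0.588 0.014 0.101] 0.103
scene red [340, 193, 4, 3, 9] [ 0.63  -0.071  0.11 ] [ 0.63 -0.07  0.11] 0.112
scene red [242, 198, 5, 4, 15] [0.457 0.056 0.102] [0.457 0.057 0.102] 0.103
scene red [320, 219, 6, 5, 26] [ 0.545 -0.115  0.101] [ 0.545 -0.116  0.101] 0.105
scene red [253, 232, 8, 6, 38] [ 0.414 -0.072  0.101] [ 0.415 -0.072  0.102] 0.104
scene handle_grip 0.76 ((633.4928588867188, -71.11766052246094), (50.51633834838867, 13.504364013671875), 72.63484191894531)
scene rosette_mid 0.55 ((519.5308227539062, 28.480663299560547), (75.5848617553711, 85.03108215332031), 85.44158172607422)
scene rosette_small 0.8 ((486.13623046875, -91.21825408935547), (58.79533767700195, 60.6235466003418), 8.762495040893555)
side red [309, 128, 4, 2, 6] [0.687 0.393 0.172] [0.685 0.392 0.173] 0.174
side red [253, 194, 6, 17, 33] [0.455 0.055 0.097] [0.46  0.059 0.098] 0.1
side red [310, 196, 7, 21, 39] [0.585 0.011 0.092] [0.589 0.013 0.098] 0.099
side red [341, 205, 5, 2, 9]
[... 646 characters left out ...]
9.7128677368164, 86.1253890991211), 28.77880859375)
side rosette_small 0.57 ((485.6519775390625, -91.4438705444336), (57.71919250488281, 58.943450927734375), 53.135658264160156)
scene [502.97618509 -27.25660746] [38.8, 0.7, 0.5, -0.0, 0.2, -0.5, 1.8, 1.7, 3.3, 2.5, 3.1, -0.4, -0.6, 0.8, -0.8, -0.6, 24.4, 24.5, 23.9, -0.5, -0.6, -0.1, 0.4, 0.4, 0.5, 1.0, 1.7, 1.3, 1.5, 1.8, 0.3, -0.1, -0.2, 0.2, 0.1, 0.4, -0.2, -0.5, -0.2, 0.3, 38.3]
side [502.96911937 -28.22259116] [38.2, -2.1, -1.4, -0.4, -0.2, -0.3, -0.8, -0.8, -0.7, -0.5, 1.3, 1.4, 0.7, -0.1, -0.2, -0.4, -0.7, -0.7, 1.2, 25.5, 22.7, -0.2, -1.2, -1.0, -0.9, 0.2, -0.6, -0.6, -0.5, -0.5, 0.2, 0.7, 0.9, 0.9, -0.9, -1.2, -0.4, 0.4, 38.4, 38.5]
```

View pics/scene_crop.png

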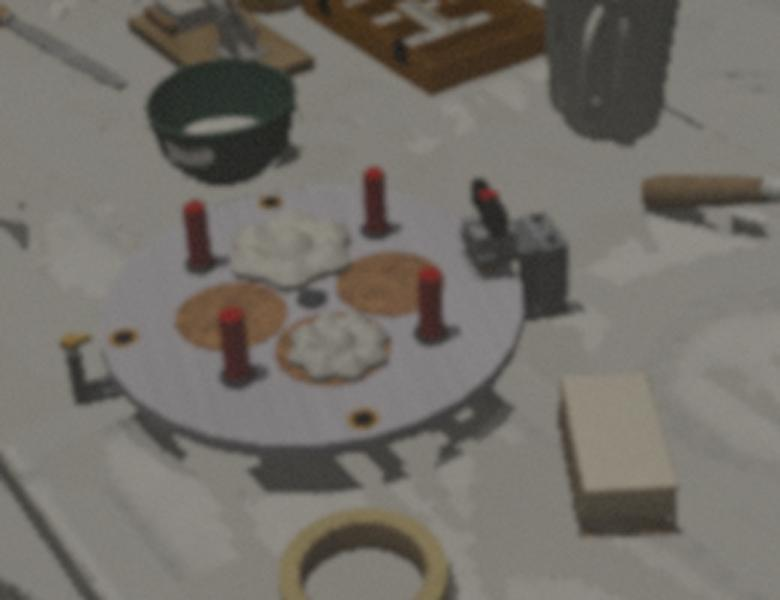

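View pics/scene0.png

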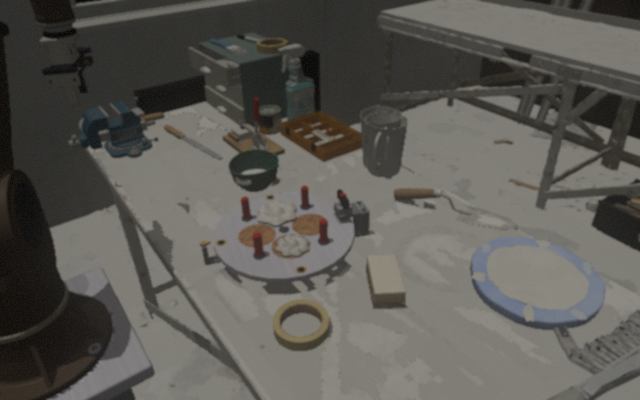

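The picture shows the black T-handle at (342,197), the large rosette left at (277,212), the small one at (295,247), and the pointer at front (205,244). The table must turn +90° (CCW). I'm moving above the handle.

Call:
send_rows --commands "-0.72 -0.5 0 0 1;-0.72 -0.5 0 0 1;-0.72 -0.5 0 0 1;-0.72 -0.5 0 0 1;-0.72 -0.5 0 0 1;-0.72 -0.5 0 0 1;-0.72 -0.5 0 0 1;-0.72 -0.5 0 0 1;-0.72 -0.5 0 0 1;-0.72 -0.5 0 0 1;-0.72 -0.5 0 0 1;-0.72 -0.5 0 0 1;-0.72 -0.5 0 0 1;-0.72 -0.5 0 0 1" --squeeze 45

```text
time: 3.15
tcp_pos: [0.6356, -0.0709, 0.2924]
orientation: [180.0, 0.0, 155.0]
force: [0.7, 0.7, 0.2]
grip_width: 0.998
gripper_force: 0.0
```

Call:
send_rows --commands "0 0 0 0.0231 0.45;0 0 0 0.0231 0.45;0 0 0 0.0231 0.45;0 0 0 0.0231 0.45;0 0 0 0.0231 0.45;0 0 0 0.0231 0.45;0 0 0 0.0231 0.45;0 0 0 0.0231 0.45;0 0 0 0.0231 0.45;0 0 0 0.0231 0.45;0 0 0 0 0.45;0 0 0 0 0.45"

```text
time: 4.65
tcp_pos: [0.6348, -0.0693, 0.2922]
orientation: [-180.0, -0.0, 72.1]
force: [0.9, 0.3, 0.6]
grip_width: 0.448
gripper_force: 0.0
```

```bash
cat > wr.py <<'E'
from h import *
from scipy.spatial.transform import Rotation as R
def wrist():
    s=monitor.sense();c=camera("wrist")
    T=np.eye(4);T[:3,:3]=R.from_euler("xyz",s["orientation"],degrees=True).as_matrix();T[:3,3]=s["tcp_pos"]
    c["world_from_camera"]=T@c["T_tool_cam"]
    return s,c
E
python3 - <<'E'
from wr import *
s,c=wrist();print(s["time"],s["tcp_pos"],s["orientation"],s["qpos"].round(1),s["force"])
cv2.imwrite("pics/w1.png",c["image"][:,:,::-1])
for o in outline_of("handle_grip","wrist")[:2]:
    p=pts(c,o["pixels"]);p=p[p[:,2]>p[:,2].max()-.012]
    print(o["score"],o["point"],p.max(0),cv2.minAreaRect((p[:,:2]*1000).astype(np.float32)))
E
```

```text
4.65 [ 0.63480431 -0.06934949  0.29222014] [-1.79999520e+02 -1.20144258e-03  7.20622130e+01] [-22.8  29.1  37.4  90.2 -18.7  67.    0.6] [0.8740438  0.25942647 0.59750788]
0.94 [319.6, 188.9] [ 0.64769271 -0.04093835  0.11067338] ((635.0325317382812, -66.38347625732422), (51.84413528442383, 12.628954887390137), 72.29972839355469)
```

View pics/w1.png

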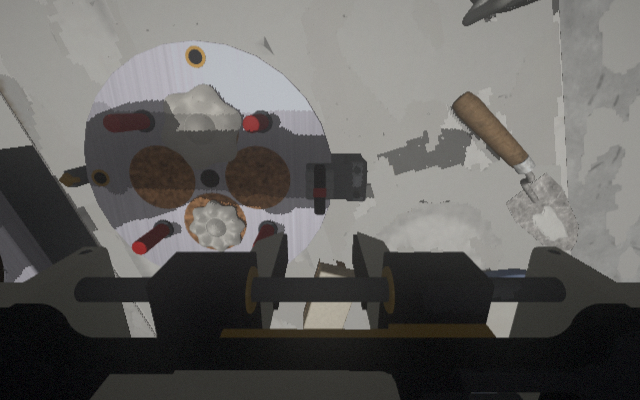

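The wrist view shows the handle at (320,189) and the fingers correctly aligned across it. I'll go lower and re-measure.

Call:
send_rows --commands "0 0 0.4 0 0.45;0 0 0.4 0 0.45;0 0 0.4 0 0.45;0 0 0 0 0.45;0 0 0 0 0.45"

```text
time: 5.38
tcp_pos: [0.6352, -0.0698, 0.2212]
orientation: [179.9, -0.0, 71.9]
force: [0.5, -0.4, -0.1]
grip_width: 0.453
gripper_force: 0.0
```

```bash
python3 - <<'E'
from wr import *
s,c=wrist();print(s["time"],s["tcp_pos"],s["orientation"])
for o in outline_of("handle_grip","wrist")[:2]:
    p=pts(c,o["pixels"]);p=p[p[:,2]>p[:,2].max()-.012]
    print(o["score"],o["point"],p.max(0),cv2.minAreaRect((p[:,:2]*1000).astype(np.float32)))
c=camera("side");o=outline_of("turntable","side")
print(np.percentile(pts(c,o[0]["pixels"])[:,2],[90,99]))
E
```

```text
5.375 [ 0.63523171 -0.06977313  0.22120562] [ 1.79937889e+02 -1.24979203e-02  7.18890431e+01]
0.86 [319.5, 212.1] [ 0.64783556 -0.0409679   0.11034756] ((635.0770874023438, -66.26931762695312), (51.39683151245117, 12.856951713562012), 72.52501678466797)
[0.06476209 0.09905332]
```

Call:
send_rows --commands "0.02 0 0.38 0 0.45;0 0 0.38 0 0.45;0 0 0.28 0 0.45;0 0 0.09 0 0.45;0 0 0 0 0.45;0 0 0 0 0;0 0 0 0 0;0 0 0 0 0;0 0 0 0 0;0 0 0 0 0" --squeeze 45

```text
time: 6.82
tcp_pos: [0.6351, -0.0683, 0.1527]
orientation: [-180.0, -0.0, 71.9]
force: [-1.9, 1.3, 4.9]
grip_width: 0.127
gripper_force: 45.0
```

Gripped on 12 mm. I'll lift 20 mm.

Call:
send_rows --commands "0 0 -0.12 0 0;0 0 -0.11 0 0;0 0 -0.11 0 0;0 0 0 0 0;0 0 0 0 0"

```text
time: 7.45
tcp_pos: [0.6349, -0.0682, 0.1725]
orientation: [-180.0, 0.0, 71.9]
force: [1.7, -0.0, -10.2]
grip_width: 0.129
gripper_force: 45.0
```

Call:
send_rows --commands "0 0 0 -0.025 0;0 0 0 -0.025 0;0 0 0 -0.025 0;0 0 0 -0.025 0;0 0 0 0 0"

```text
time: 8.07
tcp_pos: [0.6346, -0.0683, 0.1724]
orientation: [-179.9, -0.1, 107.8]
force: [0.4, 0.6, -10.9]
grip_width: 0.133
gripper_force: 45.0
```

Call:
send_rows --commands "0 0 0 -0.025 0;0 0 0 -0.025 0;0 0 0 -0.025 0;0 0 0 -0.025 0;0 0 0 -0.025 0;0 0 0 -0.025 0;0 0 0 0 0;0 0 0 0 0"

```text
time: 9.07
tcp_pos: [0.6344, -0.0686, 0.1723]
orientation: [-180.0, -0.1, 161.6]
force: [-2.7, -0.2, -10.3]
grip_width: 0.126
gripper_force: 45.0
```

Twisted smoothly. Now I'll lower 7 mm into the notch, release, and rise.

Call:
send_rows --commands "0 0 0.06 0 0;0 0 0.06 0 0;0 0 0 0 0;0 0 0 0 0"

```text
time: 9.57
tcp_pos: [0.6345, -0.0686, 0.1656]
orientation: [-180.0, -0.1, 161.8]
force: [-6.5, -0.7, -3.6]
grip_width: 0.127
gripper_force: 45.0
```

Call:
send_rows --commands "0 0 0 0 0.45;0 0 0 0 0.45;0 0 0 0 0.45;0 0 -0.3 0 0.45;0 0 -0.6 0 0.45;0 0 -0.6 0 0.45;0 0 0 0 0.45"

```text
time: 10.45
tcp_pos: [0.6371, -0.0687, 0.2604]
orientation: [179.9, 0.4, 161.9]
force: [0.0, 0.3, -0.7]
grip_width: 0.451
gripper_force: 0.0
```

```bash
python3 - <<'E'
from wr import *
s,c=wrist();print(s["time"],s["tcp_pos"],s["orientation"],s["force"])
cv2.imwrite("pics/w2.png",c["image"][:,:,::-1])
for o in outline_of("handle_grip","wrist")[:2]:
    p=pts(c,o["pixels"]);p=p[p[:,2]>p[:,2].max()-.012]
    print(o["score"],o["point"],p.max(0),cv2.minAreaRect((p[:,:2]*1000).astype(np.float32)))
E
python3 loc.py
```

```text
10.45 [ 0.6370601 -0.0686975  0.2603629] [179.87649837   0.4121396  161.85160777] [ 0.00182527  0.28116535 -0.71537171]
0.77 [319.3, 198.0] [ 0.65934861 -0.05436979  0.12339857] ((634.242919921875, -66.9939193725586), (12.498286247253418, 51.263023376464844), 71.69168853759766)
scene red [254, 98, 4, 3, 10] [0.684 0.392 0.175] [0.683 0.392 0.175] 0.177
scene red [302, 187, 5, 3, 11] [0.587 0.013 0.101] [0.587 0.013 0.102] 0.103
scene red [242, 198, 5, 4, 15] [0.456 0.056 0.102] [0.456 0.056 0.102] 0.103
scene handle_grip 0.67 ((632.75341796875, -70.60513305664062), (14.142409324645996, 50.71992111206055), 74.76005554199219)
scene rosette_mid 0.72 ((518.9845581054688, 27.682655334472656), (85.82276153564453, 78.86219787597656), 60.20372772216797)
scene rosette_small 0.9 ((485.800048828125, -91.17416381835938), (60.933380126953125, 58.48373794555664), 4.262955188751221)
side red [309, 128, 4, 3, 7] [0.686 0.391 0.172] [0.684 0.39  0.172] 0.174
side red [308, 140, 1, 6, 6] [0.68  0.396 0.127] [0.679 0.394 0.134] 0.136
side red [253, 194, 6, 21, 46] [0.455 0.055 0.086] [0.46  0.058 0.098] 0.1
side red [310, 196, 7, 21, 50] [0.586 0.012 0.087] [0.589 0.013 0.098] 0.1
side red [241, 219, 7, 3, 19] [ 0.417 -0.074  0.099] [ 0.417 -0.074  0.099] 0.1
side red [307, 221, 8, 6, 23] [ 0.549 -0.117  0.098] [ 0.548 -0.117  0.098] 0.1
side handle_grip 0.53 ((633.9873046875, -70.49830627441406), (14.980754852294922, 50.823421478271484), 72.4372329711914)
side rosette_mid 0.46 ((635.1797485351562, -70.26354217529297), (16.148033142089844, 48.691383361816406), 72.4372329711914)
side rosette_small 0.73 ((484.8474426269531, -91.67677307128906), (60.3433837890625, 58.127220153808594), 7.419097423553467)
```

View pics/w2.png

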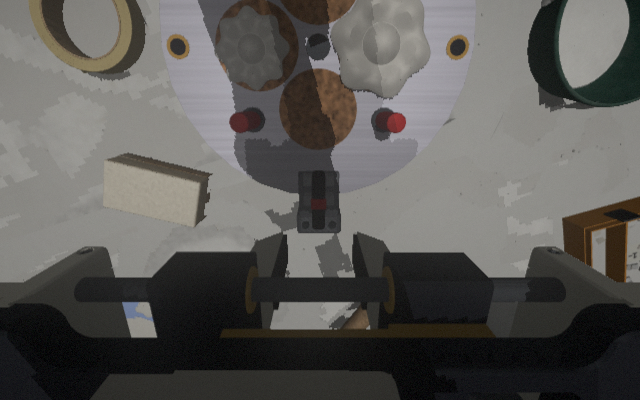

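The handle is hung: it lies radial at (319,200) and is 13 mm up. I'm moving to the post at 45° (near the large rosette).

Call:
send_rows --commands "0 0 0 0.0268 0.45;0 0 0 0.0268 0.45;0 0 0 0.0268 0.45;0 0 0 0.0268 0.45;0 0 0 0.0268 0.45;0 0 0 0.0268 0.45;0 0 0 0.0268 0.45;0 0 0 0.0268 0.5;0 0 0 0.0268 0.5;0 0 0 0.0268 0.5;0 0 0 0.0268 0.6;0 0 0 0.0268 0.6;0 0 0 0.0268 0.6;0 0 0 0.0268 0.6;-0.02 -0.54 0 0 0.6;-0.02 -0.54 0 0 0.6;-0.02 -0.54 0 0 0.6;0 0 0 0 0.6"

```text
time: 13.2
tcp_pos: [0.5873, 0.0199, 0.2552]
orientation: [-179.9, 0.0, 27.0]
force: [0.5, 0.1, 0.2]
grip_width: 0.601
gripper_force: 0.0
```

```bash
python3 - <<'E'
from wr import *
s,c=wrist();print(s["time"],s["tcp_pos"],s["orientation"],s["qpos"].round(0))
hsv=cv2.cvtColor(c["image"],cv2.COLOR_RGB2HSV)
red=((hsv[...,0]<8)|(hsv[...,0]>172))&(hsv[...,1]>140)
k,l,st,_=cv2.connectedComponentsWithStats(red.astype(np.uint8))
for i in range(1,k):
    if st[i,4]>30:
        p=pts(c,l==i);p=p[p[:,2]>.094];
        if len(p)>10: print(st[i],cv2.minEnclosingCircle((p[:,:2]*1000).astype(np.float32)),p.max(0))
cv2.imwrite("pics/w3.png",c["image"][:,:,::-1])
E
```

```text
13.2 [0.58730297 0.01985565 0.25520991] [-1.79884148e+02  2.70281762e-02  2.70402598e+01] [-39.  28.  46. 101. -23.  61. -47.]
[317 192  15   9  32] ((594.3749389648438, 20.781707763671875), 6.732730388641357) [0.59994197 0.02746457 0.10240873]
[317 197  14  11  55] ((590.270263671875, 18.99656867980957), 6.639249324798584) [0.59573841 0.0249004  0.10241206]
```

View pics/w3.png

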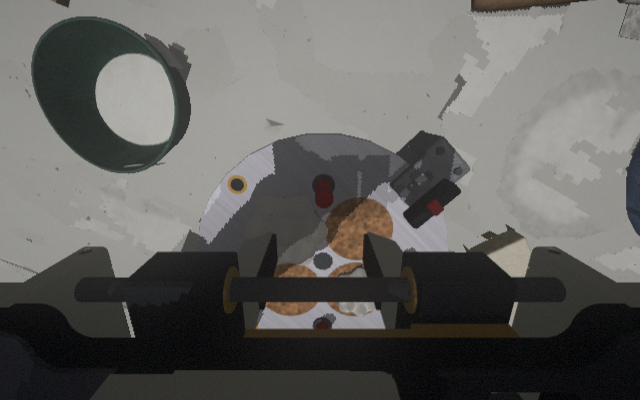

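The post is at (323,190), centred between the fingers. Descend and grip it lightly.

Call:
send_rows --commands "0.02 0.06 0.45 0 0.6;0 0 0.45 0 0.6;0 0 0.45 0 0.6;0 0 0.35 0 0.6;0 0 0.1 0 0.6;0 0 0 0 0;0 0 0 0 0;0 0 0 0 0;0 0 0 0 0;0 0 0 0 0" --squeeze 12

```text
time: 14.5
tcp_pos: [0.5909, 0.015, 0.148]
orientation: [-179.9, -0.0, 26.8]
force: [-1.7, 4.4, 5.2]
grip_width: 0.187
gripper_force: 12.0
```

Call:
send_rows --commands "-0.001 -0.064 0 -0.00625 0;-0.005 -0.128 0 -0.0125 0;-0.005 -0.128 0 -0.0125 0;-0.005 -0.128 0 -0.0125 0;-0.005 -0.128 0 -0.0125 0;-0.005 -0.128 0 -0.0125 0;-0.005 -0.128 0 -0.0125 0;-0.005 -0.128 0 -0.0125 0;-0.005 -0.128 0 -0.0125 0;-0.001 -0.064 0 -0.00625 0;0 0 0 0 0"

```text
time: 15.88
tcp_pos: [0.5424, 0.0618, 0.148]
orientation: [179.9, -0.1, 67.5]
force: [3.9, 5.0, -1.3]
grip_width: 0.19
gripper_force: 12.0
```

```bash
python3 loc.py
```

```text
scene red [341, 189, 5, 3, 11] [ 0.632 -0.074  0.122] [ 0.632 -0.073  0.122] 0.124
scene red [324, 202, 6, 5, 24] [ 0.59  -0.07   0.101] [ 0.59  -0.069  0.101] 0.104
scene red [235, 215, 5, 4, 12] [0.413 0.009 0.101] [0.413 0.008 0.101] 0.103
scene red [286, 235, 7, 6, 32] [ 0.462 -0.119  0.101] [ 0.462 -0.119  0.101] 0.104
scene handle_grip 0.67 ((633.3990478515625, -69.2996597290039), (15.17573070526123, 50.255531311035156), 71.20311737060547)
scene rosette_mid 0.94 ((479.8078918457031, 26.37736701965332), (79.20221710205078, 85.4655532836914), 9.961050987243652)
scene rosette_small 0.43 ((588.451904296875, -263.0981750488281), (111.693115234375, 60.837303161621094), 57.4570426940918)
side red [309, 128, 4, 3, 7] [0.685 0.388 0.172] [0.684 0.39  0.172] 0.174
side red [341, 200, 5, 2, 10] [ 0.634 -0.072  0.119] [ 0.635 -0.071  0.119] 0.12
side red [236, 204, 6, 5, 18] [0.413 0.008 0.099] [0.414 0.009 0.098] 0.1
side red [321, 209, 8, 23, 83] [ 0.588 -0.072  0.083] [ 0.592 -0.069  0.098] 0.1
side red [266, 225, 9, 26, 91] [ 0.459 -0.122  0.086] [ 0.463 -0.12   0.098] 0.1
side handle_grip 0.88 ((634.737548828125, -71.13270568847656), (14.34728717803955, 48.955623626708984), 74.98692321777344)
side rosette_mid 0.6 ((462.3876037597656, -111.19916534423828), (3.3129212856292725, 12.225805282592773), 89.6566390991211)
side rosette_small 0.58 ((527.2234497070312, -89.54019927978516), (57.813087463378906, 59.38733673095703), 88.67048645019531)
```

View pics/scene_crop.png

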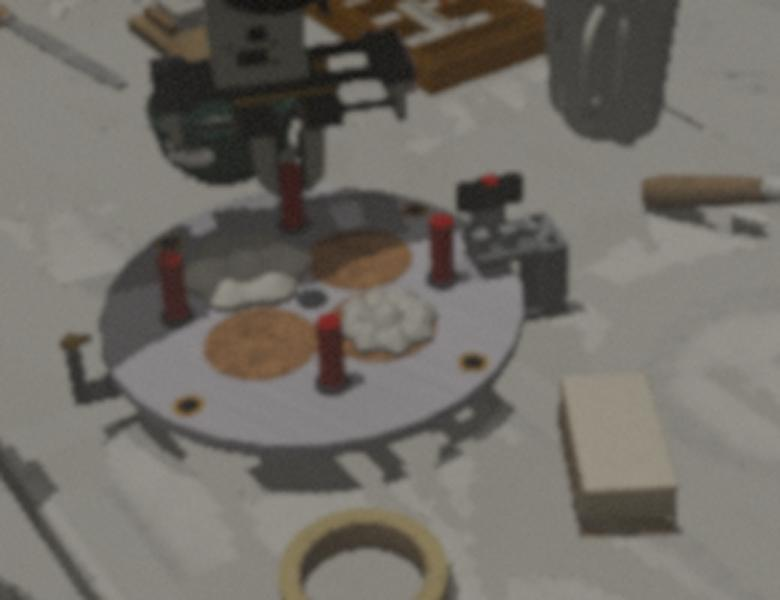

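The rosettes ride along: large at (250,285), small at (385,320) in the crop, handle still up. Continue.

Call:
send_rows --commands "-0.001 -0.064 0 -0.00625 0;-0.005 -0.128 0 -0.0125 0;-0.005 -0.128 0 -0.0125 0;-0.005 -0.128 0 -0.0125 0;-0.005 -0.128 0 -0.0125 0;-0.005 -0.128 0 -0.0125 0;-0.005 -0.128 0 -0.0125 0;-0.005 -0.128 0 -0.0125 0;-0.005 -0.128 0 -0.0125 0;-0.005 -0.128 0 -0.0125 0;-0.005 -0.128 0 -0.0125 0;-0.001 -0.064 0 -0.00625 0;0 0 0 0 0;0 0 0 0 0"

```text
time: 18.02
tcp_pos: [0.4594, 0.0592, 0.148]
orientation: [179.9, -0.1, 117.0]
force: [-2.2, 7.9, 4.3]
grip_width: 0.191
gripper_force: 12.0
```

```bash
python3 loc.py
```

```text
scene red [254, 98, 4, 3, 12] [0.682 0.391 0.175] [0.683 0.391 0.175] 0.178
scene red [341, 189, 5, 3, 9] [ 0.632 -0.073  0.122] [ 0.633 -0.072  0.122] 0.125
scene red [321, 220, 5, 4, 20] [ 0.546 -0.117  0.101] [ 0.546 -0.117  0.101] 0.103
scene red [254, 233, 7, 5, 32] [ 0.415 -0.074  0.101] [ 0.415 -0.074  0.101] 0.103
scene handle_grip 0.78 ((632.6961669921875, -70.52006530761719), (11.559985160827637, 48.43784713745117), 73.32321166992188)
scene rosette_mid 0.91 ((416.9958801269531, -68.57694244384766), (9.520401954650879, 17.440017700195312), 71.05192565917969)
scene rosette_small 0.9 ((547.5884399414062, -107.12043762207031), (7.2544732093811035, 0.0), -160.43971252441406)
side red [309, 128, 4, 4, 8] [0.687 0.392 0.172] [0.685 0.392 0.172] 0.174
side red [311, 196, 6, 2, 11] [0.59  0.015 0.098] [0.591 0.015 0.099] 0.1
side red [341, 200, 5, 2, 10] [ 0.634 -0.071  0.12 ] [ 0.634 -0.072  0.12 ] 0.12
side red [240, 218, 8, 25, 86] [ 0.412 -0.078  0.086] [ 0.416 -0.075  0.098] 0.1
side red [307, 220, 7, 25, 101] [ 0.544 -0.12   0.085] [ 0.547 -0.117  0.098] 0.1
side handle_grip 0.83 ((634.02880859375, -70.83353424072266), (16.31573486328125, 50.91085433959961), 64.51741790771484)
side rosette_mid 0.93 ((445.50634765625, -15.849376678466797), (78.56256103515625, 80.1317138671875), 87.55060577392578)
side rosette_small 0.57 ((563.7224731445312, -49.41791915893555), (46.385284423828125, 68.3431625366211), 77.3162841796875)
```

```bash
python3 - <<'E'
from h import *
cv=lambda im:cv2.GaussianBlur(im,(0,0),.7).astype(np.float32)
for n,ps in(("scene",[(323,221),(257,235),(384,285),(360,220)]),("side",[(311,222),(244,222),(353,290)])):
    a=cv2.imread(f"pics/{n}0.png");b=np.mean([camera(n)["image"][:,:,::-1].astype(np.float32) for _ in range(6)],0)
    c=camera(n)
    for (u,v) in ps:
        A=cv(a)[v-6:v+14,u-6:u+7];
        r=[]
        W=np.float32([[1,0,0],[0,1,0]])
        try:
            cc,W=cv2.findTransformECC(cv(a[...,2])[v-9:v+15,u-9:u+10],cv(b[...,2].astype(np.float32))[v-9:v+15,u-9:u+10],W,cv2.MOTION_TRANSLATION)
            d=W[:,2];R=c["world_from_camera"][:3,:3];f=c["mtx"][0,0]
            z=np.median(c["depth"][v-2:v+2,u-2:u+2])
            # solve horizontal displacement from pixel shift
            J=f/z*np.array([R[:2,0],-R[:2,1]]) - 0
            print(n,(u,v),round(cc,3),d.round(2),"mm",(np.linalg.solve(J,d)*1000).round(1))
        except cv2.error as e: print(n,u,v,"fail")
E
```

```text
scene (323, 221) 0.852 [0.29 0.87] mm [-1.5 -3.1]
scene (257, 235) 0.685 [-0.96  1.69] mm [-5.1 -3.9]
scene (384, 285) 0.999 [ 0.17 -0.  ] mm [ 0.3 -0.2]
scene (360, 220) 0.993 [ 0.03 -0.11] mm [0.3 0.3]
side (311, 222) 0.767 [-0.17  0.79] mm [-1.6 -4. ]
side (244, 222) 0.599 [-0.58  0.26] mm [-1.6 -1.1]
side 353 290 fail
```

Call:
send_rows --commands "0 0 0 0 0.5;0 0 0 0 0.5;0 0 0 0 0.5;0 0 -0.4 0 0.5;0 0 -0.5 0 0.5;0 0 -0.5 0 0.5;0 0 -0.47 -0.025 0.5;0 0 0 -0.025 0.45;0 0 0 -0.025 0.45;0 0 0 -0.025 0.45;0 0 0 -0.0247 0.45;-0.695 -0.222 0 0 0.45;-0.695 -0.222 0 0 0.45;-0.695 -0.222 0 0 0.45;-0.695 -0.222 0 0 0.45;-0.695 -0.222 0 0 0.45;0 0 0 0 0.45;0 0 0 0 0.45"

```text
time: 21.38
tcp_pos: [0.6358, -0.0712, 0.2592]
orientation: [-180.0, -0.1, 161.7]
force: [-0.8, 0.3, 0.3]
grip_width: 0.448
gripper_force: 0.0
```

```bash
cat > cmp.py <<'E'
from wr import *
s,c=wrist();print(s["time"],s["tcp_pos"],s["orientation"],s["force"])
import sys
b=c["image"][:,:,::-1].copy();cv2.imwrite("pics/%s.png"%sys.argv[1],b)
a=cv2.imread("pics/w2.png")
def comps(im):
    hsv=cv2.cvtColor(im,cv2.COLOR_BGR2HSV);out=[]
    H,S,V=hsv[...,0].astype(int),hsv[...,1],hsv[...,2]
    for nm,m in(("red",((H<8)|(H>172))&(S>140)&(V>110)),("bush",(H>12)&(H<25)&(S>140)&(V>60))):
        m[230:]=0
        k,l,st,ce=cv2.connectedComponentsWithStats(m.astype(np.uint8))
        for i in range(1,k):
            if st[i,4]>60 and max(st[i,2:4])<40: out.append((nm,st[i,4],ce[i].round(1)))
    return out
for n,im in(("old",a),("new",b)): print(n,comps(im))
E
python3 cmp.py w4; python3 loc.py | grep rosette
```

```text
21.375 [ 0.6358329  -0.07118399  0.25924559] [-1.79990552e+02 -7.65265608e-02  1.61675942e+02] [-0.84055503  0.29828259  0.30791771]
old [('red', np.int32(255), array([396.1, 122.1]))]
new [('red', np.int32(257), array([399.9, 123.5]))]
scene rosette_mid 0.84 ((444.4953308105469, -12.46072006225586), (81.22025299072266, 82.02740478515625), 26.478952407836914)
scene rosette_small 0.89 ((549.9904174804688, -106.425048828125), (3.163501739501953, 8.771557807922363), 73.30452728271484)
side rosette_mid 0.76 ((424.60009765625, -72.91231536865234), (0.0, 0.0), 0.0)
side rosette_small 0.79 ((564.6959228515625, -46.03404235839844), (54.95248794555664, 67.78236389160156), 87.6166000366211)
```

View pics/w4.png

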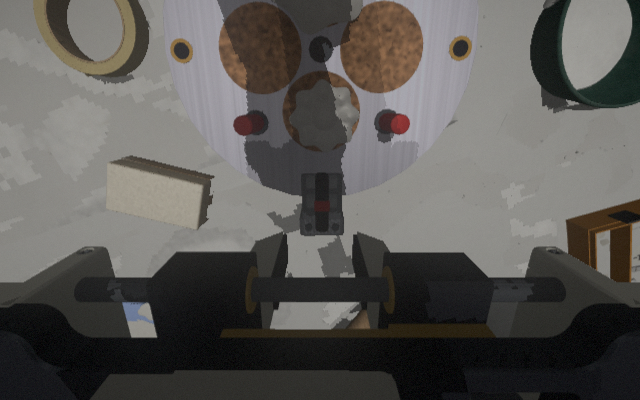

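The large rosette is at the pointer side. The bushes at (181,50) and (460,48) lie within about 0.3° of the start view, so the hole is under the pin. I'll regrip the handle.

Call:
send_rows --commands "0.034 0.035 0.45 0 0.45;0 0 0.45 0 0.45;0 0 0.4 0 0.45;0 0 0.2 0 0.45;0 0 0.04 0 0.45;0 0 0 0 0.45;0 0 0 0 0;0 0 0 0 0;0 0 0 0 0;0 0 0 0 0;0 0 0 0 0" --squeeze 45

```text
time: 23.2
tcp_pos: [0.635, -0.069, 0.1676]
orientation: [-180.0, 0.0, 161.7]
force: [-1.2, -1.4, 2.4]
grip_width: 0.128
gripper_force: 45.0
```

Call:
send_rows --commands "0 0 -0.06 0 0;0 0 -0.06 0 0;0 0 0 0 0;0 0 0 0 0"

```text
time: 23.7
tcp_pos: [0.6349, -0.0688, 0.1743]
orientation: [-180.0, -0.0, 161.7]
force: [0.9, -2.5, -11.0]
grip_width: 0.128
gripper_force: 45.0
```

Call:
send_rows --commands "0 0 0 0.025 0;0 0 0 0.025 0;0 0 0 0.025 0;0 0 0 0.025 0;0 0 0 0.025 0;0 0 0 0.025 0;0 0 0 0.025 0;0 0 0 0.025 0;0 0 0 0.025 0;0 0 0 0.025 0;0 0 0 0 0;0 0 0 0 0"

```text
time: 25.2
tcp_pos: [0.6348, -0.0689, 0.1744]
orientation: [-180.0, 0.0, 71.9]
force: [-1.1, -3.8, -9.2]
grip_width: 0.129
gripper_force: 45.0
```

Call:
send_rows --commands "0 0 0.1 0 0;0 0 0.1 0 0;0 0 0 0 0;0 0 0 0 0"

```text
time: 25.7
tcp_pos: [0.6349, -0.0689, 0.1626]
orientation: [-180.0, 0.0, 71.7]
force: [-2.8, -3.8, -8.4]
grip_width: 0.127
gripper_force: 45.0
```

Call:
send_rows --commands "0 0 0.07 0 0;0 0 0.05 0 0;0 0 0 0 0;0 0 0 0 0.45;0 0 0 0 0.45;0 0 0 0 0.45;0 0 -0.3 0 0.45;0 0 -0.6 0 0.45;0 0 -0.6 0 0.45;0 0 -0.6 0 0.45;0 0 0 0 0.45"

```text
time: 27.08
tcp_pos: [0.6365, -0.0695, 0.2859]
orientation: [179.6, -0.1, 71.7]
force: [-0.7, 0.5, -0.5]
grip_width: 0.447
gripper_force: 0.0
```

```bash
python3 - <<'E'
from wr import *
s,c=wrist();print(s["time"],s["tcp_pos"],s["force"])
cv2.imwrite("pics/w5.png",c["image"][:,:,::-1])
for o in outline_of("handle_grip","wrist")[:1]:
    p=pts(c,o["pixels"]);p=p[p[:,2]>p[:,2].max()-.012]
    print(o["score"],o["point"],p.max(0),cv2.minAreaRect((p[:,:2]*1000).astype(np.float32)))
for o in outline_of("rosette_mid","wrist")[:1]:
    p=pts(c,o["pixels"]);p=p[(p[:,2]>.05)&(p[:,2]<.075)];print("mid wrist",o["score"],o["point"],cv2.minEnclosingCircle((p[:,:2]*1000).astype(np.float32)))
E
python3 loc.py | grep -v red
```

```text
27.075 [ 0.63652616 -0.06947005  0.2858744 ] [-0.69905809  0.53870982 -0.53329423]
0.86 [319.0, 189.4] [ 0.64809573 -0.04115765  0.11077795] ((636.0365600585938, -65.79935455322266), (50.32568359375, 12.44379711151123), 71.2303237915039)
mid wrist 0.87 [154.2, 181.1] ((445.6073303222656, -6.10214900970459), 49.758827209472656)
scene handle_grip 0.64 ((633.923095703125, -70.61640167236328), (53.56291580200195, 12.394318580627441), 71.8235855102539)
scene rosette_mid 0.91 ((416.7486572265625, -68.59033203125), (5.471982479095459, 17.097455978393555), 74.94265747070312)
scene rosette_small 0.8 ((546.3124389648438, -108.85713195800781), (15.377938270568848, 4.932431221008301), 21.59332847595215)
side handle_grip 0.63 ((633.9187622070312, -71.84455871582031), (49.99113464355469, 11.211275100708008), 71.17928314208984)
side rosette_mid 0.64 ((415.76446533203125, -73.18939208984375), (10.476503372192383, 14.7661771774292), 80.68861389160156)
side rosette_small 0.73 ((547.1510009765625, -116.53753662109375), (1.9209256172180176, 17.008241653442383), 84.7201156616211)
```

View pics/w5.png

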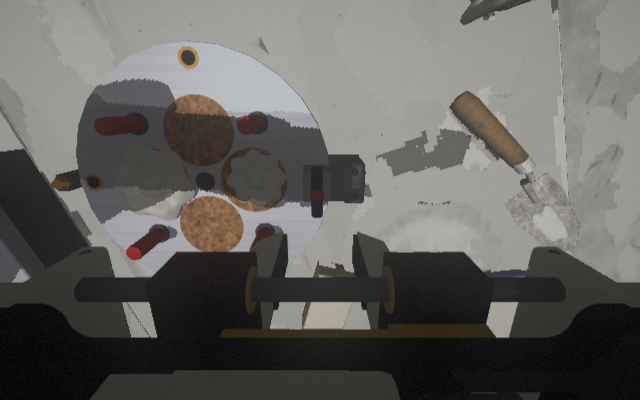

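The handle top is at its starting height (0.111 m) with the bar back along y. The large rosette is at the pointer, about 3 mm from its place, so I'll hand in.

```bash
python3 -c "
from rig import job;print(job.hand_in())"
```

```text
the job is handed in; nothing more can be done
None
```

The job is handed in: the plunger is back home at its starting height with the handle turned back, and the table is locked with the large rosette about 3 mm (measured) from its place at the pointer; the hand-in gave no verdict.

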